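Lift the hot lid off the dry-block heater with the lid lifter

TASK

The dry-block heater is hot and has to be opened: take the lid lifter from its holder, hook the lid's loop handle in the middle, draw the lid gently towards the heater's control panel until you feel it meet its stop, and only then lift it, keeping it level. Set the lid down gently in the middle of the cork trivet, unhook, and hang the lifter back in its holder as it was. Pull lightly, never touch the hot lid with the gripper, and leave the other things alone.

Things in the scene. Friction and masses are not known exactly. Their poses are not given: they have to be found in the camera images.
- lid: Square steel lid, 84 x 84 x 6 mm, 0.19 to 0.34 kg. Origin at the centre of its underside, z up. It starts flat on the heater's rim, its x along the heater's x, its rear (+x) edge caught under two yellow claws. A red loop handle stands over its centre.
- loop_bar (a point): Middle of the lid's loop bar (bar centre), 34 mm above the lid's underside. Round bar 6 mm thick, straight for 20 mm along the lid's y, 25 mm clear height under it; legs at y = +-16 mm, 26 mm clear between them. The loop is spoilt if the lifter loads the lid with more than 7 N; hooked 5 mm or more off its middle, the lid hangs askew.
- heater: Fixed aluminium dry-block heater, 196 (x) x 112 (y) x 60 mm, open on top, black control panel on its -x face. Origin at the centre of its underside, x pointing away from the panel. Rails 4 mm high on the rim guide the lid along x with 2 mm play each side.
- rim (a point): Centre of the heater's top rim. The yellow keeper frame on it (front stop 8 mm high; two rear claws 7.5 to 12 mm above the rim, at y = +-26 to 42 mm) sits elsewhere each time, unmeasured: draw the lid 8 to 48 mm along -x to the stop. There it is 2 mm clear of the claws and lifts freely; lifted sooner it jams. Sliding takes 1 to 2 N; the stop is rigid, and pulled hard on it the lid tips.
- lifter: Upright lid lifter, 0.15 kg. Origin on the stem axis at the foot's underside, z up the stem. Foot 6 mm thick, 10 mm wide, along its x from -5 to 24 mm, upturned tip at x = 18 to 24 mm, 15 mm high; stem 10 x 10 mm; flange 36 x 40 mm at z = 75 to 80 mm; orange handle above it to z = 150 mm.
- grip (a point): On the lifter's handle, 120 mm above its origin: a good place to grip from above, across the lifter's x (the fingers close along the foot's direction, so that a pull on the hook cannot swivel the lifter in the grip). The handle is a flat paddle, 16 mm (x) by 36 mm (y) from z = 80 to 144 mm with a 18 x 38 mm black cap to 150 mm.
- notch (a point): Where the loop bar should hang on the lifter's foot: 11.5 mm along the lifter's x from the stem axis, on the foot's upper face (6 mm above the origin), between the stem face (x = 5 mm) and the upturned tip (x = 18 mm).
- holder: Fixed blue U bracket: base 80 x 60 mm, two upright walls along its x, 90 mm high, 18 mm slot between. Origin at the base's underside below the stem. The lifter hangs with its flange on the walls, foot along the holder's x, its origin 15 mm above the holder's. It comes out straight up and goes back straight down the same way round.
- seat (a point): On the holder, between the top edges of its walls (90 mm high), where the middle of the lifter's flange underside sits.
- trivet: Fixed round trivet, 92 mm in diameter, cork top 86 mm in diameter at 30 mm height. Origin at the centre of its underside.
- block: Bystander: grey aluminium block with a round pocket, 44 x 70 x 28 mm, lying at the front edge of the bench; origin at the centre of its underside. Leave alone.
- tin: Bystander: round blue and white grease tin, 54 mm in diameter, 24 mm high; origin at the centre of its underside. Leave alone.
- glue_bottle: Bystander: small white bottle with a red nozzle, 31 mm in diameter, 94 mm high; origin at the centre of its underside. Leave alone.
- connector: Bystander: dark grey round connector body, 25 x 26 x 32 mm, standing behind the heater; origin at the centre of its underside. Leave alone.
Not all that is in view belongs to the job. Of the things that look like the holder, the largest one is meant.

How it is judged (in metres and radians):
On the way, in this order (a step that is already met when the one before it is completed fails the run):
1. the lid hangs level from the lifter, at least 25 mm above the heater's rim (z of lid in the frame of heater above 0.085 m and angle between lid's own z axis and vertical below 0.15 rad and contact force between lifter and lid above 1 N), for 0.2 s.
2. the lid lies flat in the middle of the trivet, the lifter clear of it (horizontal distance between lid and trivet below 0.015 m and z of lid in the frame of trivet between 0.027 and 0.033 m and angle between lid's own z axis and vertical below 0.06 rad and contact force between lifter and lid below 0.1 N and distance between notch and loop_bar above 0.03 m), for 0.2 s.
At the end, for the whole second after the job is handed in: The lid lies still and flat on the trivet, centres within 15 mm (height within 3 mm, tilt below 0.06 rad); the lifter hangs still in its holder the same way round as before, flange on the walls (within 3 mm in height, about 13 mm sideways, tilt below 0.1 rad) (horizontal distance between lid and trivet below 0.015 m and z of lid in the frame of trivet between 0.027 and 0.033 m and angle between lid's own z axis and vertical below 0.06 rad and linear speed of each of lid, lifter below 0.02 m/s and distance between lifter and holder below 0.0205 m and z of lifter in the frame of holder between 0.012 and 0.018 m and angle between the x axis of lifter and the x axis of holder, either way round below 0.25 rad and x of notch in the frame of holder above 0 m and angle between lifter's own z axis and vertical below 0.1 rad); the robot touches nothing.
It fails at once if the lifter loads the lid with more than 7 N (contact force between lifter and lid above 7 N).
It fails at once if the lid tips more than 0.2 rad (angle between lid's own z axis and vertical above 0.2 rad).
It fails at once if the gripper or arm touches the hot lid (contact force between any of the fingers, the arm and lid above 0.3 N).
It fails at once if the lid is dropped or pressed hard on the trivet (over 25 N) (contact force between lid and trivet above 25 N).
It fails at once if a bystander (block, tin, bottle or connector) is moved more than 15 mm (distance of any of block, tin, glue_bottle, connector from where it was at the start of the episode above 0.015 m).
It also fails if it takes over 72 s, if anything falls off the work surface, if the arm or the gripper's body presses on something with over 40 N, if the wrist force passes 120 N, or if a joint passes its speed limit or range.

ROBOT

A 6-joint arm with a two-finger parallel gripper is mounted at the origin on a cart in front of the work surface, level with it; the furniture and walls round the work are solid. World frame = base frame: x ahead of the robot, y to its left, z up, the work surface at z = 0. Lengths are in mm, angles in rad, forces in N, time in s.
With the tool pointing down it reaches from about 350 to 875 mm from the base axis. Payload 4.2 kg.
Tool frame: the origin (TCP) lies midway between the tips of the shut fingers; the grasp point (between the pads) lies 19 mm behind it (arm.grip_depth is the distance from the TCP to the grasp point, in mm); z points along the fingers, x is the direction in which the jaws open and shut, and the axes are right-handed (so a half turn about z gives the same grasp; the last joint's range is limited). The gripper opens to 85 mm and grips with 20 to 120 N. Pads are 22 mm wide; open, the fingers measure 114 mm over their backs; the gripper's body (76 mm by 85 mm) begins 54 mm behind the grasp point. The pads swing forward as they close: fully open they stand 13 mm farther back than shut.
Start: joints at [1.552, 0.385, 0.008, 0, -1.194, -0.259], TCP at [171.368, 601.026, 231.312] pointing down, gripper open.
Joint ranges: [-3.14, 3.14], [-1.21, 2.06], [-1.07, 1.41], [-3.16, 2.05], [-2.99, -0.16], [-3.1, 3.1]. Speed limits (rad/s): [2.79, 2.79, 3.14, 3.14, 3.14, 3.14].

INTERFACE

Orientations are given as a unit quaternion [x, y, z, w].
In Python, from bench import arm, eyes, find_in, silhouettes gives the robot as it stands. The module is installed in compiled form; this text tells all that it offers.
- The arm moves only by the tool play_rows, never from a script. Its arguments are lists of equal length, an entry for each row: "offset": the shift along the world's x, y, z in mm, a list of three; "turn": the turn about the world's z in rad. In form: {"offset": [[x, y, z], ...], "turn": [turn, ...]}. A call has 1 to 12 rows; each row shifts and turns the pose as measured when the row begins; what a row does not reach is not made up. A row lasts 1/10 s, in which the tool goes at most 50 mm and 8.59 degrees, less where a joint would pass 70% of its speed; a pose out of reach is approached as far as the arm can. A call is refused whole if a number of a shift passes 50 or a number of a turn 0.15, either way. A call with a gripper value outside its range is refused whole. "grip" is the gripper's target within -1 to 1 (fully open at 1, half-way at 0, shut at -1), set as the call begins (left out, the last holds). The fingers move at their own pace and stop on an object; the grip force is fixed at half the most. Time passes only in rows, so rows that do not move let the fingers close. It gives the time, the measured TCP pose, the force and the opening at its end, in the units of the state.
- arm.read_state(): the state, without advancing time (a new reading comes with each control period).
- eyes.get_image(name): name is "scene" or "top" or "wrist"; returns (picture, depth): 400x640x3 uint8, red, green, blue; 400x640 float32, mm along the optical axis (not along the pixel's ray), 0 where there is no reading.
- eyes.camera_params(name): a dict with "camera_matrix" (3x3 intrinsics, pixels), "camera_from_world" (4x4, takes a point from world to camera coordinates). Camera axes: x right, y down, z forward; pixel columns grow to the right and rows downward; lengths in mm; the calibration is good to about 2 mm. The wrist camera is an equidistant fisheye: a pixel r from the principal point sees the ray r / f radians off the axis. A picture is of the moment at which its call begins: read the wrist's pose just before it. camera_params takes no time and is no camera call; for the wrist camera it gives the pose at the moment of the call.
- arm.job_done(): hands the job in, once; it reports no verdict.
Trained networks look in the newest picture that a camera, given by its name, has taken for a name from the list of things; names that differ only in an ending like _2 or _b are one class to them, and where a whole thing is asked for, a point or a joint stands for the part that bears it (a point fixed in the world has none). Each returns a list of dicts, best first, with "score" (0 to 1); they miss things now and then, are a little off and sometimes report something else, mostly with a low value. They report only what shows in the picture. A call takes as long as a camera call. They do not tell look-alikes from the thing itself.
- find_in(camera, query): "bbox" ([centre column, centre row, width, height] in pixels, round what is visible of it).
- silhouettes(camera, query): "mask" (400x640 bool, what is visible of it) and "bbox" ([centre column, centre row, width, height] in pixels, round what is visible of it).
The state is a dict: "clock": time; "joints": joint angles; "joint_vel": joint speeds; "joint_efforts": joint torques, N m; "position": TCP position; "ee_rot": TCP orientation; "contact_force": force on the tool from outside, world axes, zero at the start; "wrist_torque": the same for the moment, N m; "gripper_width": finger opening in mm.
Only numpy, scipy, OpenCV 4.12 (cv2) and the standard library are available. Lean on these libraries where they do the work, as an engineer would, in place of code of your own. Each camera call takes 0.05 s, during which the arm holds its last target. There are 200 camera calls.

## Working session

There is one attempt and no reset: what is moved stays moved. The work goes in short steps, Python scripts to look and compute and a tool call to move; the robot and the scene stay as the last step left them, time stands still between calls to the robot, and variables do not carry over. Pictures are saved under pics/ and viewed, on a budget of 10 in all, crops included, one or two more only if the job needs it, and the job is handed in when it is done.

Besides the shell and the picture viewer there is one more tool, called in YAML: its name, and indented under it one key for each argument. play_rows: Moves the arm, as the interface text tells. Its arguments: {"type":"object","properties":{"offset":{"type":"array","items":{"type":"array","items":{"type":"number"}}},"turn":{"type":"array","items":{"type":"number"}},"grip":{"type":"number"}},"required":["offset","turn"]}

```bash
mkdir -p pics; cat > h.py <<'E'
import numpy as np, cv2
from bench import arm, eyes, find_in, silhouettes
def cloud(name, d):
    p=eyes.camera_params(name);K=np.array(p["camera_matrix"]);T=np.linalg.inv(np.array(p["camera_from_world"]))
    v,u=np.mgrid[0:400,0:640]
    P=np.stack([(u-K[0,2])/K[0,0]*d,(v-K[1,2])/K[1,1]*d,d],-1)
    return P@T[:3,:3].T+T[:3,3]
def proj(name,X):
    p=eyes.camera_params(name);X=np.atleast_2d(X);T=np.array(p["camera_from_world"])
    c=X@T[:3,:3].T+T[:3,3];q=c@np.array(p["camera_matrix"]).T
    return q[:,:2]/q[:,2:]
def save(f,im): cv2.imwrite(f,cv2.cvtColor(im,cv2.COLOR_RGB2BGR))
E
python3 - <<'E'
from h import *
s=arm.read_state();print(s)
for n in("scene","top"):
    im,d=eyes.get_image(n);save(f"pics/{n}0.png",im);np.savez(f"{n}0.npz",im=im,d=d)
    P=cloud(n,d)
    for q in["lid","heater","lifter","holder","trivet","block","tin","glue_bottle","connector","loop_bar"]:
        for r in silhouettes(n,q)[:4]:
            m=r["mask"]&(d>0);x=P[m]
            if len(x): print(n,q,round(r["score"],2),np.round(r["bbox"]),np.round(np.median(x,0)),np.round(np.percentile(x,2,0)),np.round(np.percentile(x,98,0)))
E
```

```text
{'clock': 0.0, 'joints': array([ 1.55160832e+00,  3.85547657e-01,  6.62256511e-03, -4.91891407e-04,
       -1.19401637e+00, -2.58596033e-01]), 'joint_vel': array([-6.43543031e-05, -6.87911675e-04,  6.31773676e-04, -2.55391203e-04,
        1.57584664e-03,  8.73737592e-04]), 'joint_efforts': array([ 1.56611291e-04, -3.92290020e+01,  1.88393390e+01,  4.18633461e+00,
       -4.62568642e-03,  5.26199585e-06]), 'position': array([171.2165737 , 600.47650563, 230.22674626]), 'ee_rot': array([-6.02328527e-01,  7.98247545e-01, -7.02377481e-04, -8.42210219e-04]), 'contact_force': array([-0.30613963,  0.23342591,  0.06675919]), 'wrist_torque': array([-0.0234566 , -0.00420714, -0.04814381]), 'gripper_width': 85.57195158551926}
scene lid 0.89 [258. 264.  54.  37.] [ 646. -180.   66.] [ 603. -219.   60.] [ 684. -138.   95.]
scene heater 0.97 [265. 279. 107.  87.] [ 684. -205.   55.] [ 548. -238.    3.] [ 739. -123.   73.]
scene lifter 0.98 [266. 174.  18.  35.] [443. -13. 122.] [-1105.   -31.  -803.] [ 454. 1089.  165.]
scene holder 0.8 [297. 235.  30.  40.] [600. -52.  34.] [504. -68.  -0.] [623. 
[... 1665 characters left out ...]
607. -172.   60.] [ 532. -230.   11.] [ 729. -118.   74.]
top holder 0.54 [334. 174.  14.  24.] [727. -25.   5.] [699. -48.  -1.] [760.  -2.  73.]
top trivet 0.88 [399. 269.  37.  33.] [ 454. -188.   30.] [ 416. -228.   19.] [ 495. -148.   35.]
top block 0.8 [282. 287.  30.  22.] [417. 134.  27.] [393.  98.  -3.] [440. 170.  32.]
top tin 0.9 [236. 279.  22.  19.] [436. 257.  24.] [412. 232.  16.] [460. 282.  29.]
top tin 0.44 [281. 288.  24.  23.] [417. 135.  27.] [395. 101.   2.] [440. 166.  32.]
top connector 0.51 [365. 157.  12.  10.] [ 779. -110.   24.] [ 767. -122.   -0.] [799. -98.  35.]
top loop_bar 0.84 [392. 201.  33.  35.] [ 635. -177.   66.] [ 598. -218.   61.] [ 678. -138.   95.]
```

```bash
python3 - <<'E'
from h import *
a=np.load("top0.npz")["im"][130:310,220:440]; b=np.load("scene0.npz")["im"][150:350,180:380]
A=cv2.resize(a,(800,654),interpolation=cv2.INTER_CUBIC)[:600]; save("pics/topc.png",A)
save("pics/scenec.png",cv2.resize(b,(600,600),interpolation=cv2.INTER_CUBIC))
for n in("top","scene"):
    z=np.load(f"{n}0.npz");P=cloud(n,z["d"]);im=z["im"].astype(int);R,G,B=im[...,0],im[...,1],im[...,2]
    hsv=cv2.cvtColor(z["im"],cv2.COLOR_RGB2HSV);h,s,v=hsv[...,0],hsv[...,1],hsv[...,2]
    X,Y,Z=P[...,0],P[...,1],P[...,2]
    def rep(l,m):
        x=P[m]; 
        if len(x)<5: print(n,l,len(x));return
        r=cv2.minAreaRect(x[:,:2].astype(np.float32));print(n,l,len(x),np.round(x.mean(0),1),np.round(x.min(0)),np.round(x.max(0)),"rect",np.round(r[0],1),np.round(r[1],1),round(r[2],1))
    hol=(X>380)&(X<510)&(Y>-70)&(Y<60)
    rep("holderbase",hol&(Z<12)&(Z>3)&(h>95)&(h<130)&(s>100))
    rep("holdertop",hol&(Z>84)&(Z<97)&(h>95)&(h<130)&(s>100))
    rep("cap",hol&(Z>158)); rep("orange",hol&(Z>100)&(h<20)&(s>120))
    he=(X>520)&(X<760)&(Y>-260)&(Y<-90)
    rep("rim",he&(Z>56)&(Z<80)); rep("loop",he&(Z>80)&((h<8)|(h>172))&(s>120)); rep("yellow",he&(h>20)&(h<35)&(s>120)&(Z>58))
    rep("lidtop",he&(Z>63.5)&(Z<69)&(s<80))
    rep("trivet",(X>390)&(X<530)&(Y>-260)&(Y<-130)&(Z>26)&(Z<36))
E
```

```text
top holderbase 243 [443.8 -12.3   6.7] [402. -42.   3.] [479.  18.  12.] rect [440.6 -12.7] [57.5 76.9] 85.5
top holdertop 58 [454.  -12.6  90.7] [407. -29.  85.] [474.   8.  97.] rect [442.1  -9.5] [33.8 66.6] 82.4
top cap 1158 [4.0750e+02 1.1000e+00 1.1251e+03] [405. -28. 158.] [ 441.    8. 1232.] rect [422.5 -10. ] [36.2 36.1] 88.7
top orange 4
top rim 2361 [ 633.6 -176.4   65.1] [ 534. -238.   56.] [ 735. -118.   80.] rect [ 633.8 -177.5] [198.1 112.3] 2.9
top loop 27 [ 638.4 -174.5   94.4] [ 635. -194.   84.] [ 641. -159.  101.] rect [ 638.6 -176.8] [ 4.9 34.8] 3.1
top yellow 298 [ 666.1 -174.7   68. ] [ 572. -235.   58.] [ 724. -120.   78.] rect [ 647.7 -177. ] [148.  110.3] 2.8
top lidtop 802 [ 631.1 -176.7   66.1] [ 536. -235.   64.] [ 728. -125.   69.] rect [ 631.9 -180.2] [190.6 103. ] 2.7
top trivet 761 [ 454.3 -190.7   30.4] [ 411. -233.   26.] [ 530. -145.   36.] rect [ 462.4 -197.6] [ 84.1 105. ] 49.5
scene holderbase 191 [457.9 -23.1   6.4] [408. -45.   4.] [489.  13.  12.] rect [448.9 -14.3] [56.6 77.5] 85.2
scene holdertop 50 [466.5 -17.2  87.9] [439. -30.  84.] [482.  -2.  92.] rect [460.3 -15.6] [27.7 41.5] 87.0
scene cap 82 [439.3 -13.2 163.5] [426. -31. 158.] [449.   6. 166.] rect [438.  -12.2] [37.1 19.6] 82.1
scene orange 350 [442.4 -15.2 132. ] [429. -31. 100.] [449.   6. 164.] rect [443.  -13.6] [37.3 16.5] 70.3
scene rim 3291 [ 651.8 -183.7   64.8] [ 539. -239.   56.] [ 740. -117.   80.] rect [ 639.  -178.1] [198.4 113.5] 2.6
scene loop 66 [ 644.8 -180.    91.6] [ 642. -196.   81.] [ 648. -161.   99.] rect [ 644.3 -178.1] [ 5.2 35. ] 3.7
scene yellow 1
scene lidtop 1019 [ 641.4 -181.4   66. ] [ 550. -230.   64.] [ 692. -129.   69.] rect [ 620.  -178.7] [139.2  98.2] 2.7
scene trivet 714 [ 461.3 -192.4   29.7] [ 417. -234.   26.] [ 504. -147.   33.] rect [ 459.8 -191.2] [84.3 85.2] 66.3
```

View pics/topc.png

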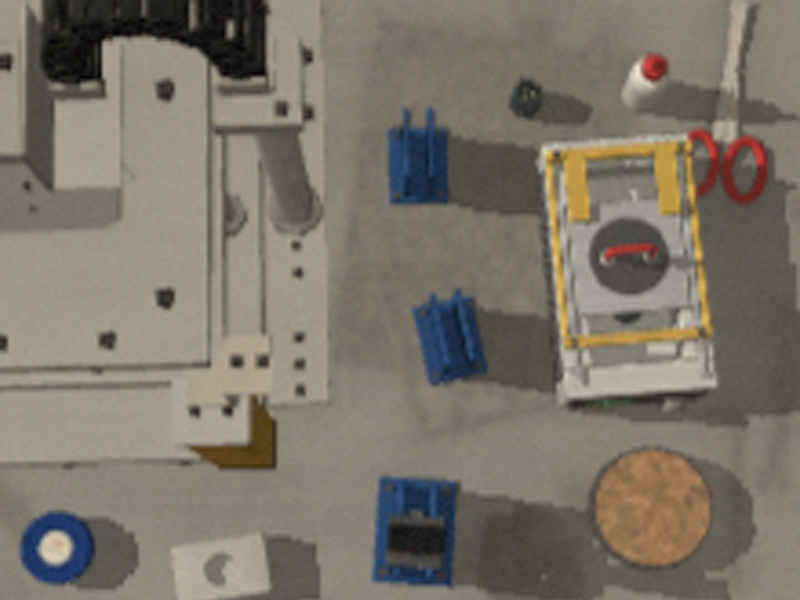

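View pics/scenec.png

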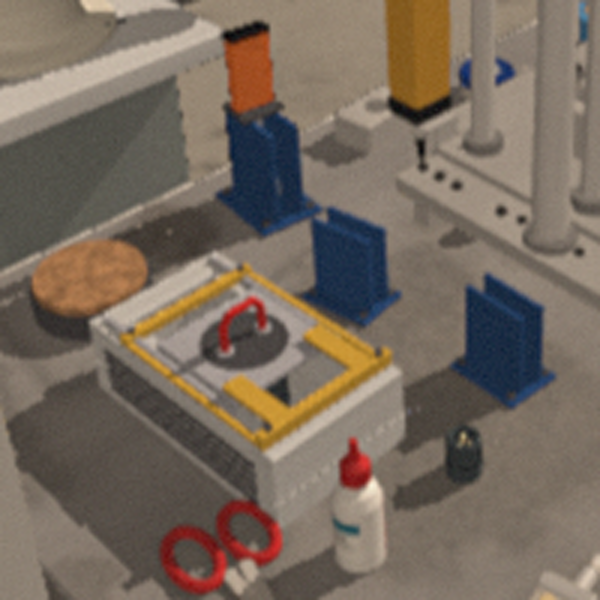

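```bash
python3 - <<'E'
from h import *
z=np.load("scene0.npz");A=z["im"];z2=np.load("top0.npz")
save("pics/both.png",cv2.resize(np.vstack([A,z2["im"]]),(480,600)))
for n in("top","scene"):
    q=np.load(f"{n}0.npz");P=cloud(n,q["d"]);
    # height map: max z on 60mm grid
    m=q["d"]>0;x=P[m];
    g={}
    print(n,"rows x=780..-60 ; cols y=700..-300")
    for xa in range(780,-100,-60):
        r=[]
        for ya in range(700,-320,-60):
            s=(x[:,0]>=xa)&(x[:,0]<xa+60)&(x[:,1]<=ya)&(x[:,1]>ya-60)
            r.append("%5d"%np.percentile(x[s,2],97) if s.sum()>3 else "    .")
        print(xa,"".join(r))
print(eyes.camera_params("wrist"))
E
```

```text
top rows x=780..-60 ; cols y=700..-300
780     .    .    .   52  248  436  427  454  439  245   48    4    3   28   60   78    8
720     .    .    .  485    .    .  469  461  464  580  465   69   69   58   72   73    9
660     .  370  379  490  541  534  539  367  621  615  464   57   52   73   73   74    9
600     .  366  367  366  535  535  546  598  610  368   50    4   70   67   95   69    4
540   343  369  366  366  551  544  537  367  367  367   50    4   72   67   69   70    4
480   303  365  366  366  365  365  366  366  365  366  374    5    4   52   60   52    4
420     4    7   17   25   27    3   11   27   26   30    5  166  165    4   34   33    4
360     4   10    5    6   27    4    4   25   28   31    8   94   91    4   30   19    5
300  -789 -790 -790 -791 -789 -789 -789 -790 -789 -790 -790 -790 -788 -791 -787 -790 -789
240  -789 -789 -789 -788 -789 -791 -790 -790 -789 -790 -790 -787 -789 -789 -790 -788 -788
180  -789 -791 -790 -791 -790 -788 -789 -789 -790 -786 -787 -790 -789 -790 -790 -789 -788
120  -791 -788 -789 -789 -790 -789 -788 -787 -693    3    4    4    4  
[... 1509 characters left out ...]
   .    .    .    .    .    .    .    2  227  240  234   12    .    .    .
-60     .    .    .    .    .    .    .    .    .    1  227  241  239   13    .    .    .
{'camera_matrix': array([[309.70691629,   0.        , 318.48317279],
       [  0.        , 309.70691629, 198.32352484],
       [  0.        ,   0.        ,   1.        ]]), 'camera_from_world': array([[-2.75270588e-01, -9.61366733e-01, -3.30022623e-04,
         6.24618300e+02],
       [-9.27828560e-01,  2.65577603e-01,  2.61921173e-01,
        -3.54791016e+01],
       [-2.51714655e-01,  7.24053995e-02, -9.65089214e-01,
         3.77459006e+02],
       [ 0.00000000e+00,  0.00000000e+00,  0.00000000e+00,
         1.00000000e+00]])}
```

View pics/both.png

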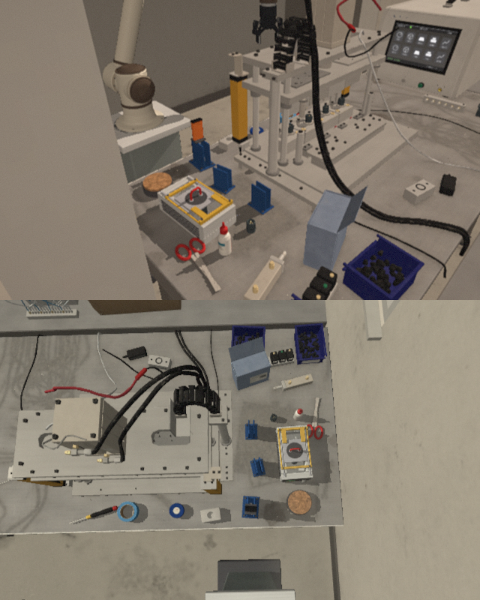

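Picture notes: in the top crop the heater is at (635,270), panel end down, with red loop at (630,252), and the cork trivet is at (650,507). Three look-alike holders stand at crop (418,155), (450,335) and (417,530). The one at (417,530) is largest (90 mm walls; the others are about 72 mm) and bears the lifter, so it is the one meant. The gantry fills x>480, y>80, so I go round in front of it.

play_rows:
  offset:
    - [30,-25,0]
    - [30,-25,0]
    - [30,-25,0]
    - [30,-25,0]
    - [10,-37,0]
    - [10,-37,0]
    - [10,-37,0]
    - [10,-37,0]
    - [5,-37,0]
    - [5,-37,0]
    - [5,-37,0]
    - [5,-37,0]
  turn: [0,0,0,0,0,0,0,0,0,0,0,0]
  grip: 1

```text
clock: 2.3
position: [355.3, 194.1, 230.9]
ee_rot: [-0.605, 0.796, 0.0, 0.002]
contact_force: [1.1, -0.1, 0.6]
gripper_width: 85.5
```

play_rows:
  offset:
    - [0,-40,0]
    - [0,-40,0]
    - [0,-40,0]
    - [20,-35,0]
    - [30,-20,0]
    - [30,-12,0]
    - [0,0,0]
  turn: [0,0,0,0,0,0,0]

```text
clock: 3.0
position: [436.1, -4.6, 234.0]
ee_rot: [-0.605, 0.797, -0.001, 0.007]
contact_force: [0.2, 0.7, -0.5]
gripper_width: 85.4
```

```bash
cat >> h.py <<'E'
def wproj(p,X):
    X=np.atleast_2d(X);T=np.array(p["camera_from_world"]);c=X@T[:3,:3].T+T[:3,3];K=p["camera_matrix"]
    r=np.hypot(c[:,0],c[:,1]);th=np.arctan2(r,c[:,2]);return np.stack([K[0][2]+K[0][0]*th*c[:,0]/r,K[1][2]+K[0][0]*th*c[:,1]/r],1)
def wcloud(p,d):
    K=np.array(p["camera_matrix"]);T=np.linalg.inv(np.array(p["camera_from_world"]))
    v,u=np.mgrid[0:400,0:640].astype(float);a=(u-K[0,2])/K[0,0];b=(v-K[1,2])/K[0,0];th=np.hypot(a,b)+1e-9
    k=np.tan(th)/th;P=np.stack([a*k*d,b*k*d,d],-1);return P@T[:3,:3].T+T[:3,3]
E
python3 - <<'E'
from h import *
p=eyes.camera_params("wrist");im,d=eyes.get_image("wrist");np.savez("w1.npz",im=im,d=d,K=p["camera_matrix"],T=p["camera_from_world"])
print(arm.read_state()["position"],np.linalg.inv(p["camera_from_world"])[:3,3])
q=wproj(p,[[443,-12,165],[443,-12,90],[464,-14,25],[643,-177,94]]);print(q)
c=q[1].astype(int);y0=max(0,min(c[1]-100,200));x0=max(0,c[0]-120)
print(x0,y0);save("pics/w1.png",cv2.resize(im[y0:y0+200,x0:x0+240],(720,600),interpolation=cv2.INTER_CUBIC))
E
```

```text
[434.44751354  -4.2818071  233.86448701] [497.09279154 -23.74402403 377.13450906]
[[326.3058612  198.23000463]
 [325.18833025 178.18963748]
 [321.35083269 149.54290338]
 [429.42360201 -48.45739359]]
205 78
```

View pics/w1.png

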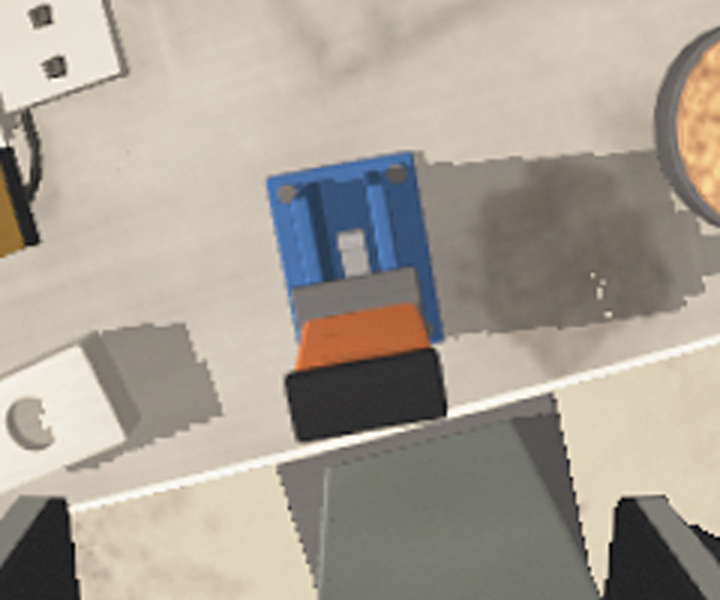

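The crop confirms it: the largest holder at crop (350,240), lifter in it with black cap at (365,395), and the light foot tip at (352,245), on the +x side. So lifter x is near world +x. Now I measure the cap and yaw.

```bash
python3 - <<'E'
from h import *
z=np.load("w1.npz");p={"camera_matrix":z["K"],"camera_from_world":z["T"]};P=wcloud(p,z["d"])
X,Y,Z=P[...,0],P[...,1],P[...,2];hsv=cv2.cvtColor(z["im"],cv2.COLOR_RGB2HSV);h,s,v=[hsv[...,i] for i in range(3)]
def rep(l,m):
    x=P[m];r=cv2.minAreaRect(x[:,:2].astype(np.float32));print(l,len(x),np.round(x.mean(0),1),np.round(x.min(0),1),np.round(x.max(0),1),np.round(r[0],1),np.round(r[1],1),round(r[2],1))
n=(X>380)&(X<520)&(Y>-70)&(Y<50)&(z["d"]>50)
rep("cap",n&(Z>160)&(Z<172)); rep("flange",n&(Z>88)&(Z<98)&(s<80)); rep("base",n&(Z<12)&(h>95)&(h<130)&(s>100)); rep("foot",n&(Z>12)&(Z<45)&(s<60)&(abs(Y+14)<12)&(X<480))
rep("trivet",(X>390)&(X<530)&(Y>-250)&(Y<-130)&(Z>25)&(Z<36))
rep("walls",n&(Z>84)&(Z<97)&(h>95)&(h<130)&(s>100))
E
```

```text
cap 1272 [435.2 -10.  164.7] [424.4 -29.5 160.5] [445.1   9.7 166.8] [434.5  -9.8] [38.3 18.6] 85.0
flange 517 [446.7 -10.9  94.8] [432.3 -30.9  89.6] [480.6  10.2  98. ] [456.8 -12.3] [40.2 44.3] 82.8
base 1128 [459.5 -16.2   5.8] [403.6 -42.9   3.2] [485.4  20.   11.7] [444.8 -10.6] [59.1 77.3] 84.3
foot 123 [450.  -11.2  24.1] [440.4 -16.5  19.4] [458.7  -5.7  31.3] [449.7 -11. ] [ 9.2 17.9] 82.6
trivet 3512 [ 457.3 -187.2   29.8] [ 414.1 -232.    25.2] [ 529.9 -146.1   36. ] [ 468.7 -186.1] [111.7  86.6] 15.3
walls 380 [465.4 -12.5  89.7] [447.8 -30.2  84.8] [480.3   9.2  94.4] [464.9  -9.5] [31.7 39.5] 3.7
```

play_rows:
  offset:
    - [0,-1,0]
    - [0,-1,0]
    - [0,-1,0]
    - [0,-1,0]
    - [0,-1,0]
    - [0,-1,0]
    - [0,0,0]
    - [0,0,0]
    - [0,0,0]
    - [0,0,0]
    - [0,0,0]
  turn: [-0.139,-0.139,-0.139,-0.139,-0.139,-0.139,-0.139,-0.139,-0.139,-0.139,0]

```text
clock: 4.15
position: [425.3, -6.5, 234.8]
ee_rot: [0.07, 0.998, -0.003, 0.005]
contact_force: [0.3, -0.7, 0.6]
gripper_width: 85.7
```

```bash
cat >> h.py <<'E'
def wlook(tag):
    p=eyes.camera_params("wrist");im,d=eyes.get_image("wrist");np.savez(tag+".npz",im=im,d=d,K=p["camera_matrix"],T=p["camera_from_world"])
    P=wcloud(p,d);hsv=cv2.cvtColor(im,cv2.COLOR_RGB2HSV);return p,im,d,P,hsv[...,0],hsv[...,1],hsv[...,2]
def rep(P,l,m):
    x=P[m]
    if len(x)<5: return print(l,len(x))
    r=cv2.minAreaRect(x[:,:2].astype(np.float32));print(l,len(x),np.round(x.mean(0),1),np.round(x.min(0),1),np.round(x.max(0),1),np.round(r[0],1),np.round(r[1],1),round(r[2],1))
def st():
    s=arm.read_state();q=s["ee_rot"];from scipy.spatial.transform import Rotation as R
    M=R.from_quat(q).as_matrix();print(round(s["clock"],2),np.round(s["position"],2),"yaw",round(np.degrees(np.arctan2(M[1,0],M[0,0])),2),"tilt",np.round(M[:2,2],4),"F",np.round(s["contact_force"],2),"M",np.round(s["wrist_torque"],3),round(s["gripper_width"],1))
E
python3 - <<'E'
from h import *
st();p,im,d,P,h,s,v=wlook("w2");X,Y,Z=P[...,0],P[...,1],P[...,2]
n=(X>380)&(X<520)&(Y>-70)&(Y<50)&(d>50)
rep(P,"cap",n&(Z>160)&(Z<172));rep(P,"trivet",(X>390)&(X<530)&(Y>-250)&(Y<-130)&(Z>27)&(Z<34))
he=(X>520)&(X<760)&(Y>-260)&(Y<-90)
rep(P,"loop",he&(Z>80)&((h<8)|(h>172))&(s>120));rep(P,"lid",he&(Z>63.5)&(Z<69)&(s<80))
E
```

```text
4.15 [425.29  -6.48 234.75] yaw 172.0 tilt [ 0.0097 -0.0061] F [ 0.33 -0.73  0.56] M [-0.013  0.016 -0.004] 85.7
cap 1263 [434.  -11.  164.7] [423.6 -29.4 160.8] [444.6   9.3 167.1] [434.5  -9.8] [38.7 18.5] 83.5
trivet 3712 [ 456.8 -185.2   29.8] [ 413.9 -225.7   27. ] [ 530.  -146.6   33.1] [ 473.7 -187.1] [ 73.8 118.3] 77.6
loop 188 [ 639.4 -174.2   92. ] [ 636.3 -193.6   80. ] [ 643.7 -156.9   98.1] [ 640.4 -175.2] [ 6.8 36.9] 3.2
lid 3632 [ 631.5 -173.7   65.8] [ 545.2 -234.3   63.5] [ 720.3 -124.3   69. ] [ 632.6 -179.1] [170.6 105. ] 2.8
```

play_rows:
  offset:
    - [9,-3,-5]
    - [0,0,-20]
    - [0,0,-25]
    - [0,0,-25]
    - [0,0,-20]
    - [0,0,-10]
    - [0,0,-4]
    - [0,0,0]
  turn: [0.045,0,0,0,0,0,0,0]

```text
clock: 5.0
position: [432.8, -7.6, 124.5]
ee_rot: [0.031, 0.999, -0.001, 0.008]
contact_force: [0.6, 0.7, 0.4]
gripper_width: 85.6
```

```bash
python3 -c "
from h import *
st()"
```

```text
5.0 [432.83  -7.56 124.47] yaw 176.46 tilt [ 0.0158 -0.0033] F [0.59 0.67 0.44] M [-0.046  0.018  0.008] 85.6
```

play_rows:
  offset:
    - [2,-2,-5]
    - [0,0,-3]
    - [0,0,0]
  turn: [-0.03,0,0]

```text
clock: 5.3
position: [436.1, -9.2, 117.5]
ee_rot: [0.046, 0.999, -0.001, 0.01]
contact_force: [-0.2, -0.3, -0.4]
gripper_width: 85.2
```

```bash
python3 -c "
from h import *
st()"
```

```text
5.3 [436.12  -9.15 117.53] yaw 174.74 tilt [ 0.0194 -0.0027] F [-0.24 -0.28 -0.38] M [ 0.021  0.027 -0.042] 85.2
```

play_rows:
  offset:
    - [0,0,0]
    - [0,0,0]
    - [0,0,0]
    - [0,0,0]
    - [0,0,0]
    - [0,0,0]
  turn: [0,0,0,0,0,0]
  grip: -1

```text
clock: 5.9
position: [436.7, -9.1, 118.7]
ee_rot: [0.046, 0.999, -0.001, 0.011]
contact_force: [0.6, -0.4, -1.8]
gripper_width: 15.5
```

```bash
python3 -c "
from h import *
st()"
```

```text
5.9 [436.73  -9.09 118.71] yaw 174.77 tilt [ 0.0215 -0.0021] F [ 0.56 -0.39 -1.8 ] M [-0.046 -0.053 -0.005] 15.5
```

play_rows:
  offset:
    - [0,0,12]
    - [0,0,25]
    - [0,0,25]
    - [0,0,25]
    - [0,0,12]
    - [25,-28,0]
    - [32,-34,0]
    - [32,-34,0]
    - [32,-34,0]
    - [25,-28,0]
    - [8,-8,0]
    - [0,0,0]
  turn: [0,0,0,0,0,0.03,0.03,0.03,0.03,0.02,0,0]

```text
clock: 7.1
position: [590.5, -181.6, 215.2]
ee_rot: [-0.028, 1.0, 0.001, 0.006]
contact_force: [-0.3, 1.7, -1.0]
gripper_width: 15.2
```

```bash
python3 - <<'E'
from h import *
st();p,im,d,P,h,s,v=wlook("w3");X,Y,Z=P[...,0],P[...,1],P[...,2]
save("pics/w3.png",im)
he=(X>520)&(X<760)&(Y>-260)&(Y<-90)&(d>50)
rep(P,"loop",he&(Z>80)&(Z<105)&((h<8)|(h>172))&(s>120));rep(P,"lid",he&(Z>63.5)&(Z<69)&(s<80))
rep(P,"yel",he&(h>20)&(h<35)&(s>120)&(Z>58)&(Z<78));rep(P,"trivet",(X>390)&(X<510)&(Y>-250)&(Y<-130)&(Z>27)&(Z<34))
E
```

```text
7.1 [ 590.54 -181.58  215.18] yaw -176.76 tilt [0.011  0.0026] F [-0.25  1.69 -1.01] M [ 0.048  0.105 -0.032] 15.2
loop 262 [ 640.8 -178.3   93.9] [ 637.5 -195.3   80.2] [ 644.4 -158.2   98.7] [ 641.2 -176.7] [ 6.1 37. ] 3.3
lid 6036 [ 639.8 -182.9   66. ] [ 546.  -233.7   63.5] [ 704.1 -126.    69. ] [ 624.5 -180.5] [154.6 104.2] 3.0
yel 3124 [ 673.5 -182.6   69.1] [ 576.7 -233.3   59. ] [ 727.7 -118.1   74.3] [ 651.1 -175.4] [149.6 109.8] 2.6
trivet 3988 [ 458.5 -190.2   29.9] [ 414.1 -231.8   27.1] [ 499.9 -147.3   32.4] [ 456.9 -189.4] [84.7 85.3] 54.4
```

View pics/w3.png

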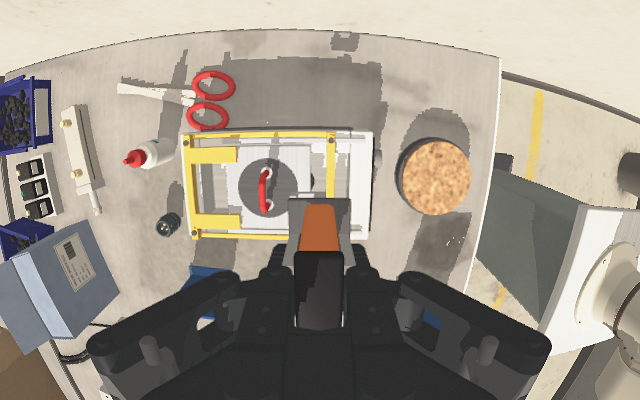

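The picture shows the loop at (263,190), legs at (266,173) and (268,207), the yellow front stop at column 331, and the lifter in the grip with its flange at (320,225). Next I measure the lifter in this same image so the offset to the loop is relative.

```bash
python3 - <<'E'
from h import *
z=np.load("w3.npz");p={"camera_matrix":z["K"],"camera_from_world":z["T"]};P=wcloud(p,z["d"]);im=z["im"]
X,Y,Z=P[...,0],P[...,1],P[...,2];hsv=cv2.cvtColor(im,cv2.COLOR_RGB2HSV);h,s,v=[hsv[...,i] for i in range(3)]
n=(abs(X-590)<45)&(abs(Y+181)<45)
v_,u_=np.mgrid[0:400,0:640]
rep(P,"cap",n&(Z>256)&(Z<270)&(u_>290)&(u_<348)&(v_<332)&(v<90))
rep(P,"orange",n&(h<18)&(s>130)&(Z>190))
rep(P,"flange",n&(Z>185)&(Z<198)&(s<80)&(v_<262))
for zz in range(180,280,10): print(zz,(n&(Z>zz)&(Z<=zz+10)).sum(),end="; ")
# expected lifter for TCP pose
th=np.radians(3.2);e=np.array([np.cos(th),np.sin(th)]);f=np.array([-e[1],e[0]])
for off in((0,0),(0,-.7)):
  o=np.array([590.5,-181.6])+off[0]*e+off[1]*f
  print(wproj(p,[[*(o+a*e+b*f),c] for a,b,c in((18,20,191.5),(18,-20,191.5),(-18,-20,191.5),(-18,20,191.5),(9,-19,261.5),(-9,-19,261.5))]).round(1).tolist())
save("pics/w3c.png",cv2.resize(im[150:350,230:430],(600,600),interpolation=cv2.INTER_CUBIC))
E
```

```text
cap 4086 [ 589.5 -187.3  261.3] [ 578.3 -202.7  256.1] [ 599.8 -168.1  270. ] [ 589.5 -185.2] [21.  34.4] 3.5
orange 1595 [ 590.4 -200.3  230.6] [ 581.4 -201.8  190.6] [ 599.  -192.   256.1] [ 590.3 -197.1] [17.6  9.7] 1.6
flange 1291 [ 589.9 -194.5  191.3] [ 572.  -203.3  187.7] [ 608.9 -179.9  193.6] [ 590.2 -191.1] [36.7 23.6] 1.8
180 90; 190 1301; 200 171; 210 234; 220 608; 230 790; 240 759; 250 1107; 260 6621; 270 4708; [[287.7, 264.2], [285.3, 200.3], [349.7, 200.5], [347.5, 264.5], [288.6, 257.9], [340.8, 258.2]]
[[287.7, 263.2], [285.3, 199.1], [349.8, 199.3], [347.6, 263.5], [288.6, 256.1], [340.9, 256.4]]
```

View pics/w3c.png

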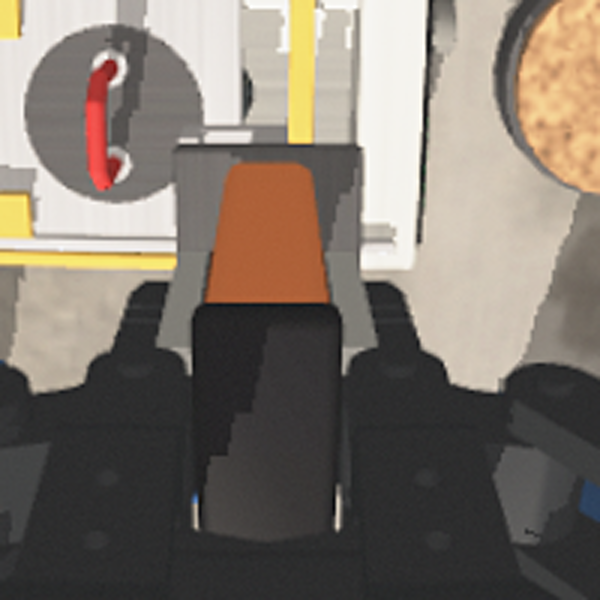

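Relative to the lifter axis (camera frame about (590,-183.4)), the loop is 51.5 mm ahead and 4 mm to the left. I correct that and lower to insertion height, TCP z ≈ 175.5.

play_rows:
  offset:
    - [0,4,0]
    - [0,0,-12]
    - [0,0,-15]
    - [0,0,-10]
    - [0,0,-2]
    - [0,0,0]
  turn: [0,0,0,0,0,0]

```text
clock: 7.75
position: [585.7, -170.8, 174.2]
ee_rot: [-0.032, 0.999, 0.002, 0.004]
contact_force: [-0.8, -0.7, -1.3]
gripper_width: 15.4
```

```bash
python3 - <<'E'
from h import *
st();p,im,d,P,h,s,v=wlook("w4");X,Y,Z=P[...,0],P[...,1],P[...,2]
v_,u_=np.mgrid[0:400,0:640]
he=(X>520)&(X<760)&(Y>-260)&(Y<-90)&(d>50)
rep(P,"loop",he&(Z>80)&(Z<105)&((h<8)|(h>172))&(s>120)&(X>620))
n=(abs(X-590)<45)&(abs(Y+181)<45)
rep(P,"flange",n&(Z>145)&(Z<158)&(s<80)&(v_<262))
rep(P,"foot?",n&(Z>69)&(Z<100)&(X>600)&(X<630)&(s<80)&(abs(Y+178)<14))
E
```

```text
7.75 [ 585.67 -170.76  174.2 ] yaw -176.38 tilt [0.0088 0.0048] F [-0.84 -0.7  -1.34] M [-0.056  0.033 -0.077] 15.4
loop 354 [ 640.7 -178.2   93.7] [ 637.3 -194.7   80.1] [ 644.5 -157.3   98.6] [ 641. -176.] [ 6.2 37.5] 3.2
flange 1291 [ 585.2 -183.6  150.3] [ 567.1 -192.6  146.2] [ 604.  -168.9  152.3] [ 585.3 -180.1] [36.6 23.8] 2.2
foot? 68 [ 604.5 -174.2   79.6] [ 600.2 -175.6   72.2] [ 608.9 -171.6   86.3] [ 604.6 -173.6] [3.6 8.5] 85.5
```

play_rows:
  offset:
    - [1,-3,1]
    - [1,-3,0]
    - [0,0,0]
    - [0,0,0]
  turn: [-0.01,0,0,0]

```text
clock: 8.2
position: [589.1, -177.6, 177.5]
ee_rot: [-0.026, 1.0, 0.002, 0.007]
contact_force: [0.8, 0.6, -0.6]
gripper_width: 15.4
```

```bash
cat >> h.py <<'E'
def rel(tag,z0=146,z1=158):
    st();p,im,d,P,h,s,v=wlook(tag);X,Y,Z=P[...,0],P[...,1],P[...,2];t=arm.read_state()["position"]
    v_,u_=np.mgrid[0:400,0:640]
    L=(X>560)&(X<700)&(abs(Y+180)<40)&(d>50)&(Z>80)&(Z<125)&((h<8)|(h>172))&(s>120)&(u_<318)
    rep(P,"loop",L);F=(abs(X-t[0])<45)&(abs(Y-t[1])<45)&(Z>t[2]-29)&(Z<t[2]-16)&(s<80)&(v_<262);rep(P,"flange",F)
    x=P[L];lo=np.array([np.median(x[x[:,2]>88][:,0]),(x[:,1].min()+x[:,1].max())/2])
    f=P[F];c=np.array([(f[:,0].min()+f[:,0].max())/2,f[:,1].min()+20]);g=lo-c;a=np.radians(2.9)
    print("along",g@[np.cos(a),np.sin(a)],"lateral",g@[-np.sin(a),np.cos(a)]);return im
E
python3 -c "
from h import *
rel('w5')"
```

```text
8.2 [ 589.08 -177.56  177.48] yaw -177.01 tilt [0.0131 0.0041] F [ 0.84  0.59 -0.64] M [-0.016 -0.     0.054] 15.4
loop 354 [ 640.8 -178.4   93.8] [ 637.4 -195.1   80.5] [ 644.5 -157.5   98.7] [ 641.2 -176.4] [ 6.2 37.6] 3.0
flange 1293 [ 588.4 -190.4  153.6] [ 570.4 -199.3  149.9] [ 607.3 -175.9  155.7] [ 588.6 -186.8] [36.6 23.5] 2.6
along 52.06162252184591 lateral 0.3290687482181851
```

play_rows:
  offset:
    - [4,0,-2]
    - [5,0.3,0]
    - [5,0.3,0]
    - [4,0.2,0]
    - [0,0,0]
  turn: [0,0,0,0,0]

```text
clock: 8.75
position: [609.1, -176.7, 175.2]
ee_rot: [-0.026, 1.0, 0.002, 0.007]
contact_force: [0.2, 0.6, -0.9]
gripper_width: 15.2
```

```bash
python3 -c "
from h import *
rel('w6')"
```

```text
8.75 [ 609.07 -176.73  175.22] yaw -177.0 tilt [0.0134 0.004 ] F [ 0.21  0.59 -0.87] M [0.016 0.02  0.034] 15.2
loop 351 [ 641.  -178.7   94.1] [ 637.2 -195.1   80.7] [ 644.8 -158.1   98.4] [ 641.1 -176.6] [ 6.1 37.1] 3.2
flange 1258 [ 608.9 -189.6  151.3] [ 590.7 -198.4  147.6] [ 627.3 -175.1  153.5] [ 609.1 -186.1] [35.9 23.5] 2.2
along 32.1206905793425 lateral 0.1958248102789385
```

play_rows:
  offset:
    - [5,0.3,0]
    - [5,0.3,0]
    - [5,0.3,0]
    - [4,0.2,0]
    - [0,0,0]
  turn: [0,0,0,0,0]

```text
clock: 9.3
position: [629.4, -175.5, 175.1]
ee_rot: [-0.026, 1.0, 0.002, 0.007]
contact_force: [0.1, -1.4, -1.0]
gripper_width: 15.4
```

```bash
python3 -c "
from h import *
im=rel('w7');save('pics/w7.png',cv2.resize(im[140:300,200:400],(750,600),interpolation=cv2.INTER_CUBIC))"
```

```text
9.3 [ 629.42 -175.48  175.07] yaw -177.0 tilt [0.013 0.004] F [ 0.08 -1.42 -0.95] M [-0.004  0.082  0.006] 15.4
loop 158 [ 641.7 -188.9   92.4] [ 639.  -195.    80.1] [ 644.6 -181.5   97.5] [ 641.8 -188.3] [ 5.6 13.5] 0.1
flange 1296 [ 628.8 -188.3  151.1] [ 610.8 -197.2  147.1] [ 647.6 -173.2  153.2] [ 629.  -184.4] [36.5 24.1] 2.7
along 11.826788443490548 lateral -11.709832696416633
```

View pics/w7.png

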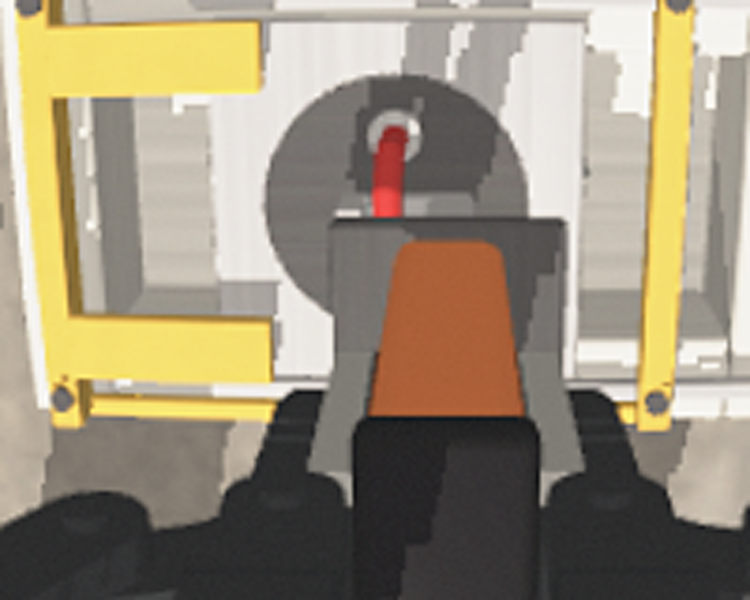

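play_rows:
  offset:
    - [0,0,4]
    - [0,0,4]
    - [0,0,2]
    - [0,0,0]
  turn: [0,0,0,0]

```text
clock: 9.75
position: [628.8, -175.5, 186.3]
ee_rot: [-0.026, 1.0, 0.002, 0.006]
contact_force: [0.2, 0.4, -1.4]
gripper_width: 15.5
```

```bash
cat >> h.py <<'E'
def gap(tag,zl=66):
    z=np.load(tag+".npz");p={"camera_matrix":z["K"],"camera_from_world":z["T"]}
    a=np.radians(2.9);e=np.array([np.cos(a),np.sin(a)]);f=np.array([-e[1],e[0]]);hsv=cv2.cvtColor(z["im"],cv2.COLOR_RGB2HSV)
    # sample rectified strip at height ~67 around lateral rows
    us=np.arange(-80,60,1.0);out=[]
    for lat in(-36,-32,-28,-24):
        X=np.array([[*(np.array([641,-176.5])+u*e+lat*f),67] for u in us]);q=wproj(p,X).astype(np.float32)
        s=cv2.remap(hsv,q[None,:,0],q[None,:,1],cv2.INTER_NEAREST)[0]
        out.append("".join("Y" if (20<=k[0]<=35 and k[1]>110) else str(min(9,k[2]//26)) for k in s))
    print("strip from -80:");print("\n".join(out))
E
python3 -c "
from h import *
st();wlook('w8');gap('w8')"
```

```text
9.75 [ 628.77 -175.52  186.26] yaw -177.01 tilt [0.0127 0.0041] F [ 0.21  0.37 -1.44] M [-0.     0.039 -0.032] 15.5
strip from -80:
9988999999999967YYYYYYY7899999999999998888889999999886666666666668899666666666666666899999999988999889999998667YYYYYYYYYYYYYYYYYYYYYYYYYYYYY
9956666667977777YYYYYYYY89999998777777788988999999989866666666666899966666666666666668999999998899988999999985YYYYYYYYYYYYYYYYYYYYYYYYYYYYYY
9966666669987778YYYYYYYY99999997777777789888999999988866666666666666666633333333333334444689999899988999999987YYYYYYYYYYYYYYYYYYYYYYYYYYYYYY
996666666898777YYYYYYYY799999999777777779989999999988999866666543333333333333333333333344444444445889999999988988899888998999999998777777777
```

play_rows:
  offset:
    - [-2,-0.1,-0.3]
    - [-2,-0.1,0]
    - [-1.5,-0.1,0]
    - [-1.5,-0.1,0]
    - [-1.5,-0.1,0]
  turn: [0,0,0,0,0]

```text
clock: 10.3
position: [620.8, -175.8, 185.8]
ee_rot: [-0.026, 1.0, 0.002, 0.008]
contact_force: [1.0, 0.8, -1.7]
gripper_width: 15.5
```

```bash
python3 -c "
from h import *
st();wlook('w9');gap('w9')"
```

```text
10.3 [ 620.8  -175.85  185.84] yaw -177.01 tilt [0.0162 0.0043] F [ 1.02  0.82 -1.72] M [-0.021 -0.46   0.031] 15.5
strip from -80:
978999999999997YYYYYYYYY99999999978988999999866666666666998889877666666666666988999999999899998999999999999865YYYYYYYYYYYYYYYYYYYYYYYYYYYYYY
985666679877777YYYYYYYYY89877777778988999999988666666666688899986666666666666999999999999889988899999999999896YYYYYYYYYYYYYYYYYYYYYYYYYYYYYY
995666679987777YYYYYYYYY89777777788988999999988976666666666666666643333333333344444689999899988899999999998898YYYYYYYYYYYYYYYYYYYYYYYYYYYYYY
9966666689877777YYYYYYYY87777777778988999999988996666666653333333333333333333344444444444444789999999999899899988898999999999999987777777765
```

My of -0.46 Nm shows the lid sliding (about 1.5 N); the wrist moment is a cleaner touch signal than the force. I continue in small steps.

play_rows:
  offset:
    - [-1.2,-0.1,0]
    - [-1.2,-0.1,0]
    - [-1.2,-0.1,0]
    - [-1.2,-0.1,0]
  turn: [0,0,0,0]

```text
clock: 10.75
position: [615.6, -176.2, 185.8]
ee_rot: [-0.026, 1.0, 0.002, 0.008]
contact_force: [0.5, 0.1, -2.6]
gripper_width: 15.6
```

```bash
python3 -c "
from h import *
st();wlook('w10');gap('w10')"
```

```text
10.75 [ 615.58 -176.22  185.84] yaw -177.01 tilt [0.0163 0.0045] F [ 0.51  0.1  -2.61] M [-0.005 -0.441 -0.023] 15.6
strip from -80:
999999999999997YYYYYYYYY99977898899999998666666666668888898666666666667999999999999889998899999989999989998875YYYYYYYYYYYYYYYYYYYYYYYYYYYYYY
986666677777777YYYYYYYYY777678988999999988666666666666699998666666666679999999999999899988999999999999899988965YYYYYYYYYYYYYYYYYYYYYYYYYYYYY
985666689777777YYYYYYYYY677788989999999989766666666666666666543333333333334444789999899988999999999998899888987YYYYYYYYYYYYYYYYYYYYYYYYYYYYY
9866666899777777YYYYYYYY67777898999999998896666666665333333333333333333333344444444444478989999999988889988899899999999999999999777777777755
```

play_rows:
  offset:
    - [-1,0,0]
    - [-1,0,0]
    - [-0.8,0,0]
  turn: [0,0,0]

```text
clock: 11.1
position: [612.4, -176.3, 185.8]
ee_rot: [-0.026, 1.0, 0.002, 0.008]
contact_force: [1.1, -0.9, -1.6]
gripper_width: 15.4
```

```bash
python3 -c "
from h import *
st()"
```

```text
11.1 [ 612.38 -176.31  185.84] yaw -177.01 tilt [0.0161 0.0044] F [ 1.11 -0.85 -1.6 ] M [-0.041 -0.407  0.026] 15.4
```

play_rows:
  offset:
    - [-0.8,0,0]
    - [-0.8,0,0]
  turn: [0,0]

```text
clock: 11.3
position: [610.9, -176.3, 185.9]
ee_rot: [-0.026, 1.0, 0.002, 0.008]
contact_force: [2.2, -0.8, -1.7]
gripper_width: 15.4
```

```bash
python3 -c "
from h import *
st();wlook('w11');gap('w11')"
```

```text
11.3 [ 610.87 -176.34  185.9 ] yaw -177.01 tilt [0.0168 0.0043] F [ 2.22 -0.79 -1.72] M [-0.125 -0.731 -0.021] 15.4
strip from -80:
9889999999999977YYYYYYYY898889999996666666666699888876666666666666689899899999988998889999998989988998889999996YYYYYYYYYYYYYYYYYYYYYYYYYYYYY
9866668877777777YYYYYYYY89888999999897666666666666666666666666666668999998999998899888999999999988899888998876YYYYYYYYYYYYYYYYYYYYYYYYYYYYYY
9866667997777778YYYYYYY889888999999889766666666666666665533333333333444444689998899888999999898988899888998777YYYYYYYYYYYYYYYYYYYYYYYYYYYYYY
9976667999777778YYYYYYY889889999999989986666666533333333333333333333444444444444446899999999898988899889989999999999999999999998777777777545
```

play_rows:
  offset:
    - [-0.5,0,0]
  turn: [0]

```text
clock: 11.45
position: [610.7, -176.4, 186.1]
ee_rot: [-0.026, 1.0, 0.002, 0.009]
contact_force: [3.2, -0.4, -2.8]
gripper_width: 15.4
```

```bash
python3 -c "
from h import *
st()"
```

```text
11.45 [ 610.72 -176.36  186.06] yaw -177.01 tilt [0.018  0.0043] F [ 3.16 -0.37 -2.79] M [-0.044 -0.786  0.018] 15.4
```

The stop is felt: the force went to about 3 N and motion stalled (0.15 of 0.5 mm). I relax to centre the bar in the notch, then raise slowly.

play_rows:
  offset:
    - [1.2,0,0]
    - [1.2,0,0]
    - [0,0,0.8]
    - [0,0,0.8]
    - [0,0,0.8]
    - [0,0,0.8]
  turn: [0,0,0,0,0,0]

```text
clock: 12.05
position: [611.4, -176.3, 188.7]
ee_rot: [-0.026, 1.0, 0.002, 0.006]
contact_force: [-0.2, -0.5, -3.2]
gripper_width: 15.5
```

```bash
python3 -c "
from h import *
st();wlook('w12');gap('w12')"
```

```text
12.05 [ 611.37 -176.34  188.74] yaw -177.03 tilt [0.0125 0.0047] F [-0.24 -0.49 -3.19] M [-0.15  -0.273 -0.008] 15.5
strip from -80:
9899999999999967YYYYYYY889889999998666666666666666666666666666666799989888999998899889999999999998999888999999YYYYYYYYYYYYYYYYYYYYYYYYYYYYYY
986666687777777YYYYYYYY889889999999997666666666666666666666666666669999889999988899888999999998998999988998777YYYYYYYYYYYYYYYYYYYYYYYYYYYYYY
985666687777777YYYYYYYY879899999999889766666666666666666654333333333444668957998899988999999988988999888998777YYYYYYYYYYYYYYYYYYYYYYYYYYYYYY
9866668997777777YYYYYYY879889999999988966666666653333333333333333333444444444444446888999999988988899888999999999999999999999999877777777654
```

play_rows:
  offset:
    - [0,0,1]
    - [0,0,1]
    - [0,0,1]
    - [0,0,1]
    - [0,0,1]
  turn: [0,0,0,0,0]

```text
clock: 12.6
position: [609.8, -176.2, 192.1]
ee_rot: [-0.026, 1.0, 0.003, 0.004]
contact_force: [-0.2, 0.3, -4.4]
gripper_width: 15.1
```

```bash
python3 - <<'E'
from h import *
st();p,im,d,P,h,s,v=wlook("w13");save("pics/w13.png",cv2.resize(im[110:310,170:420],(750,600),interpolation=cv2.INTER_CUBIC))
E
```

```text
12.6 [ 609.77 -176.23  192.09] yaw -177.07 tilt [0.0076 0.0056] F [-0.23  0.26 -4.37] M [-0.081 -0.061  0.022] 15.1
```

View pics/w13.png

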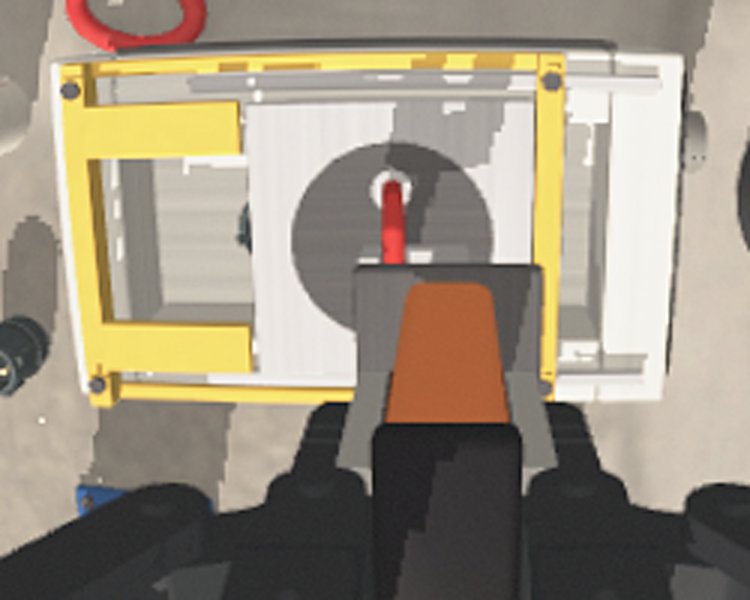

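play_rows:
  offset:
    - [0.5,0,1.5]
    - [0.3,0,1.5]
    - [0,0,2]
    - [0,0,2]
    - [0,0,2.5]
    - [0,0,2.5]
    - [0,0,2.5]
    - [0,0,2]
    - [0,0,1]
  turn: [0,0,0,0,0,0,0,0,0]

```text
clock: 13.55
position: [609.8, -175.9, 210.9]
ee_rot: [-0.026, 1.0, 0.003, 0.003]
contact_force: [0.2, -0.3, -4.9]
gripper_width: 15.3
```

```bash
cat >> h.py <<'E'
def lid(tag,zmin=40):
    st();p,im,d,P,h,s,v=wlook(tag);t=arm.read_state()["position"];X,Y,Z=P[...,0],P[...,1],P[...,2]
    v_,u_=np.mgrid[0:400,0:640]
    L=(abs(X-t[0]-12)<60)&(abs(Y-t[1])<60)&(Z>t[2]-135)&(Z<t[2]-105)&(s<60)&(v_<240)
    x=P[L];A=np.c_[x[:,:2]-x[:,:2].mean(0),np.ones(len(x))]
    for _ in range(3):
        c=np.linalg.lstsq(A,x[:,2],rcond=None)[0];k=abs(A@c-x[:,2])<2;A,x=A[k],x[k]
    print("lid plane n",len(x),"z",c[2].round(1),"slopes",c[:2].round(3));rep(P,"lidpts",L);return p,im,d,P,h,s,v
E
python3 -c "
from h import *
lid('w14')"
```

```text
13.55 [ 609.79 -175.92  210.9 ] yaw -177.07 tilt [0.0055 0.0063] F [ 0.24 -0.32 -4.95] M [ 0.01   0.051 -0.03 ] 15.3
lid plane n 5810 z 88.3 slopes [0.006 0.015]
lidpts 5907 [ 629.5 -187.    88.3] [ 582.  -219.7   85. ] [ 667.1 -132.1  104.3] [ 624.  -176.1] [84.6 83.8] 3.3
```

play_rows:
  offset:
    - [0,0,2]
    - [0,0,3]
    - [0,0,3]
    - [0,0,3]
    - [0,0,3]
    - [0,0,2]
    - [0,0,1]
    - [0,0,0]
    - [-1,0,0]
    - [-2,0,0]
    - [-3,-0.3,0]
    - [-4,-0.4,0]
  turn: [0,0,0,0,0,0,0,0,0,0,0,0]

```text
clock: 14.8
position: [599.1, -176.5, 229.0]
ee_rot: [-0.026, 1.0, 0.003, 0.002]
contact_force: [0.5, 0.2, -3.7]
gripper_width: 15.4
```

play_rows:
  offset:
    - [-5,-0.5,0]
    - [-6,-0.6,0]
    - [-7,-0.7,0]
    - [-8,-0.7,0]
    - [-8,-0.7,0]
    - [-8,-0.7,0]
    - [-8,-0.7,0]
    - [-8,-0.7,0]
    - [-8,-0.7,0]
    - [-8,-0.7,0]
    - [-7,-0.6,0]
    - [-6,-0.6,0]
  turn: [0,0,0,0,0,0,0,0,0,0,0,0]

```text
clock: 16.0
position: [503.3, -185.2, 229.7]
ee_rot: [-0.025, 1.0, 0.003, 0.003]
contact_force: [-0.2, -0.9, -4.3]
gripper_width: 15.2
```

```bash
python3 - <<'E'
from h import *
p,im,d,P,h,s,v=lid("w15");X,Y,Z=P[...,0],P[...,1],P[...,2]
rep(P,"triv",(abs(X-457)<60)&(abs(Y+190)<60)&(Z>27)&(Z<34)&(s>60)&(h<25))
E
```

```text
16.0 [ 503.26 -185.23  229.73] yaw -177.09 tilt [0.0054 0.0065] F [-0.23 -0.87 -4.28] M [-0.044  0.098  0.014] 15.2
lid plane n 5798 z 107.1 slopes [-0.005  0.014]
lidpts 5880 [ 522.5 -196.4  107.1] [ 474.9 -228.6  103.8] [ 560.5 -141.4  110.1] [ 517.4 -185.5] [84.6 83.8] 3.7
triv 2817 [ 445.  -191.8   29.9] [ 413.6 -232.2   27.2] [ 483.8 -146.6   32.7] [ 444.5 -193.1] [59.5 85.8] 15.7
```

play_rows:
  offset:
    - [-7,-0.5,0]
    - [-8,-0.5,0]
    - [-8,-0.5,0]
    - [-8,-0.5,0]
    - [-7,-0.5,0]
    - [-6,-0.5,0]
    - [-5,-0.3,0]
    - [-3,0,0]
    - [-2,0,0]
    - [-1,0,0]
    - [0,0,0]
  turn: [0,0,0,0,0,0,0,0,0,0,0]

```text
clock: 17.15
position: [442.6, -188.9, 230.3]
ee_rot: [-0.025, 1.0, 0.003, 0.003]
contact_force: [0.3, 1.1, -5.2]
gripper_width: 15.4
```

```bash
python3 - <<'E'
from h import *
p,im,d,P,h,s,v=lid("w16")
E
```

```text
17.15 [ 442.61 -188.89  230.27] yaw -177.1 tilt [0.0062 0.0064] F [ 0.26  1.05 -5.18] M [-0.068  0.046  0.009] 15.4
lid plane n 5769 z 107.6 slopes [-0.016  0.013]
lidpts 5855 [ 461.2 -200.2  107.6] [ 414.1 -232.8  104.5] [ 499.1 -145.2  110.8] [ 456.2 -189.1] [84.8 83.7] 3.4
```

play_rows:
  offset:
    - [0.3,0,-2]
    - [0,0,-4]
    - [0,0,-6]
    - [0,0,-7]
    - [0,0,-7]
    - [0,0,-7]
    - [0,0,-7]
    - [0,0,-6]
    - [0,0,-5]
    - [0,0,-4]
    - [0,0,-3]
    - [0,0,-2]
  turn: [0,0,0,0,0,0,0,0,0,0,0,0]

```text
clock: 18.4
position: [443.5, -188.8, 164.0]
ee_rot: [-0.025, 1.0, 0.003, 0.002]
contact_force: [-0.1, -0.8, -4.1]
gripper_width: 15.4
```

```bash
python3 - <<'E'
from h import *
p,im,d,P,h,s,v=lid("w17")
E
```

```text
18.4 [ 443.46 -188.84  164.03] yaw -177.08 tilt [0.0047 0.0064] F [-0.08 -0.76 -4.09] M [-0.048  0.081 -0.022] 15.4
lid plane n 5835 z 41.4 slopes [-0.002  0.012]
lidpts 5913 [ 462.4 -200.1   41.4] [ 414.8 -232.9   38.1] [ 500.4 -144.9   44.8] [ 457.3 -189.2] [85.5 83.7] 3.5
```

play_rows:
  offset:
    - [0,0,-1]
    - [0,0,-1]
    - [0,0,-1]
    - [0,0,-1]
    - [0,0,-1]
    - [0,0,-1]
    - [0,0,-1]
    - [0,0,-1]
  turn: [0,0,0,0,0,0,0,0]

```text
clock: 19.25
position: [445.3, -189.3, 157.4]
ee_rot: [-0.026, 1.0, 0.002, 0.005]
contact_force: [0.3, 0.9, -1.2]
gripper_width: 15.3
```

```bash
python3 - <<'E'
from h import *
p,im,d,P,h,s,v=lid("w18")
E
```

```text
19.25 [ 445.27 -189.32  157.37] yaw -177.03 tilt [0.0097 0.0049] F [ 0.33  0.93 -1.16] M [-0.038 -0.016  0.049] 15.3
lid plane n 5684 z 36.1 slopes [-0.002  0.003]
lidpts 5913 [ 462.9 -201.3   36.1] [ 410.9 -234.4   22.3] [ 500.9 -146.1   39.4] [ 456.2 -191.6] [90.  85.1] 4.4
```

play_rows:
  offset:
    - [0,0,-2]
    - [0,0,-2]
    - [0,0,-3]
    - [0,0,-3]
    - [0,0,-1]
    - [0,0,0]
  turn: [0,0,0,0,0,0]

```text
clock: 19.9
position: [445.7, -189.4, 145.7]
ee_rot: [-0.026, 1.0, 0.002, 0.005]
contact_force: [-0.2, 0.8, -0.6]
gripper_width: 15.6
```

```bash
python3 -c "
from h import *
st()"
```

```text
19.9 [ 445.68 -189.43  145.68] yaw -177.02 tilt [0.0106 0.0046] F [-0.15  0.76 -0.6 ] M [ 0.017 -0.003 -0.036] 15.6
```

play_rows:
  offset:
    - [-2,-0.1,0]
    - [-4,-0.2,0]
    - [-5,-0.3,0]
    - [-5,-0.3,0]
    - [-5,-0.3,0]
    - [-6,-0.3,0]
    - [-6,-0.3,0]
    - [-6,-0.3,0]
    - [-4,-0.2,0]
    - [0,0,0]
  turn: [0,0,0,0,0,0,0,0,0,0]

```text
clock: 20.9
position: [398.0, -192.0, 146.1]
ee_rot: [-0.026, 1.0, 0.002, 0.006]
contact_force: [-0.0, 0.2, -1.4]
gripper_width: 15.6
```

```bash
python3 - <<'E'
from h import *
st();p,im,d,P,h,s,v=wlook("w19");X,Y,Z=P[...,0],P[...,1],P[...,2]
rep(P,"lid",(abs(X-457)<60)&(abs(Y+190)<60)&(Z>33)&(Z<40)&(s<60)); rep(P,"loop",(X>430)&(X<500)&(abs(Y+190)<40)&(d>50)&(Z>50)&(Z<75)&((h<8)|(h>172))&(s>120))
E
```

```text
20.9 [ 398.04 -191.95  146.08] yaw -177.03 tilt [0.011  0.0046] F [-0.    0.19 -1.44] M [-0.008 -0.003 -0.019] 15.6
lid 7688 [ 458.1 -193.    36.2] [ 416.7 -232.6   33. ] [ 501.4 -146.3   39.5] [ 458.5 -189.3] [84.  84.1] 1.9
loop 361 [ 457.3 -191.7   63.7] [ 453.8 -208.6   50.1] [ 461.2 -171.3   68.5] [ 458. -190.] [ 6.8 37.2] 3.0
```

play_rows:
  offset:
    - [0,0,10]
    - [0,0,20]
    - [0,0,20]
    - [0,0,14]
    - [0,0,4]
    - [5,12,0]
    - [5,20,0]
    - [5,25,0]
    - [5,25,0]
    - [5,25,0]
    - [5,25,0]
    - [4,20,0]
  turn: [0,0,0,0,0,-0.02,-0.02,-0.02,-0.02,-0.02,-0.02,-0.02]

```text
clock: 22.15
position: [434.3, -36.3, 219.7]
ee_rot: [0.049, 0.999, 0.001, 0.007]
contact_force: [0.8, 0.1, -1.2]
gripper_width: 15.6
```

play_rows:
  offset:
    - [0,8,0]
    - [0,4,0]
    - [0,0,0]
    - [0,0,0]
  turn: [0,0,0,0]

```text
clock: 22.55
position: [434.1, -22.7, 219.3]
ee_rot: [0.047, 0.999, 0.001, 0.006]
contact_force: [-1.1, -0.1, -1.6]
gripper_width: 15.6
```

```bash
python3 -c "
from h import *
st()"
```

```text
22.55 [434.15 -22.66 219.25] yaw 174.57 tilt [0.0119 0.0011] F [-1.13 -0.07 -1.61] M [-0.078  0.026  0.007] 15.6
```

play_rows:
  offset:
    - [1.5,6,0]
    - [1,5,0]
    - [0,2,0]
    - [0,0,0]
    - [0,0,0]
  turn: [0,0,0,0,0]

```text
clock: 23.05
position: [436.6, -10.3, 219.2]
ee_rot: [0.049, 0.999, 0.001, 0.006]
contact_force: [0.2, 0.0, -1.1]
gripper_width: 15.5
```

```bash
python3 - <<'E'
from h import *
st();p,im,d,P,h,s,v=wlook("w20");X,Y,Z=P[...,0],P[...,1],P[...,2]
n=(X>380)&(X<510)&(Y>-70)&(Y<50)&(d>50)&(h>95)&(h<130)&(s>100)
rep(P,"walls",n&(Z>80)&(Z<97));rep(P,"base",n&(Z<12))
t=arm.read_state()["position"];v_,u_=np.mgrid[0:400,0:640]
rep(P,"flange",(abs(X-t[0])<45)&(abs(Y-t[1])<45)&(Z>t[2]-29)&(Z<t[2]-16)&(s<80)&(v_<262))
save("pics/w20.png",cv2.resize(im[140:340,200:440],(720,600),interpolation=cv2.INTER_CUBIC))
E
```

```text
23.05 [436.55 -10.29 219.2 ] yaw 174.4 tilt [0.0116 0.0009] F [ 0.22  0.   -1.14] M [ 0.009  0.07  -0.046] 15.5
walls 725 [446.2 -20.8  88.4] [409.1 -29.1  80. ] [479.4   0.7  91.6] [444.3 -11.7] [29.3 68.1] 84.7
base 967 [442.3 -27.6   6.3] [403.4 -43.1   3. ] [483.9  13.8  12. ] [443.6 -15.9] [50.5 78.3] 83.2
flange 1290 [433.9 -23.1 195.3] [415.8 -32.7 191.6] [453.   -6.1 197.9] [434.8 -20.5] [23.4 36.8] 81.0
```

View pics/w20.png

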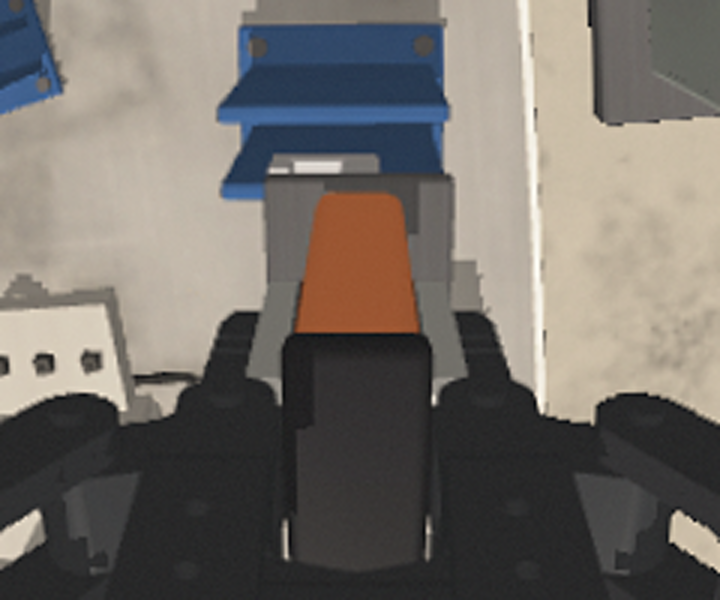

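Flange (crop (358,230)) sits centred over the slot between the blue walls (crop y 110–195), foot along it. I lower in stages.

play_rows:
  offset:
    - [0,0.8,-5]
    - [0,0,-8]
    - [0,0,-8]
    - [0,0,-8]
    - [0,0,-5]
    - [0,0,0]
  turn: [0,0,0,0,0,0]

```text
clock: 23.7
position: [435.6, -9.9, 181.3]
ee_rot: [0.049, 0.999, 0.0, 0.005]
contact_force: [-0.2, 0.1, -1.4]
gripper_width: 15.5
```

```bash
python3 -c "
from h import *
st()"
```

```text
23.7 [435.64  -9.87 181.26] yaw 174.36 tilt [0.0094 0.0004] F [-0.17  0.06 -1.36] M [-0.015  0.062 -0.033] 15.5
```

Foot is 12 mm inside the slot with no contact force.

play_rows:
  offset:
    - [0.5,0.3,-6]
    - [0,0,-10]
    - [0,0,-12]
    - [0,0,-12]
    - [0,0,-9]
    - [0,0,-5]
    - [0,0,-2]
    - [0,0,0]
  turn: [0,0,0,0,0,0,0,0]

```text
clock: 24.5
position: [436.9, -9.4, 121.2]
ee_rot: [0.049, 0.999, 0.001, 0.005]
contact_force: [0.2, 0.2, -1.8]
gripper_width: 15.0
```

```bash
python3 -c "
from h import *
st()"
```

```text
24.5 [436.86  -9.42 121.19] yaw 174.38 tilt [0.0108 0.0005] F [ 0.23  0.2  -1.77] M [-0.028  0.013  0.025] 15.0
```

play_rows:
  offset:
    - [0,0,-1]
    - [0,0,-1]
    - [0,0,-0.7]
    - [0,0,-0.5]
  turn: [0,0,0,0]

```text
clock: 24.9
position: [438.0, -9.1, 119.0]
ee_rot: [0.049, 0.999, 0.001, 0.007]
contact_force: [1.1, -0.5, -2.4]
gripper_width: 15.5
```

```bash
python3 -c "
from h import *
st()"
```

```text
24.9 [437.97  -9.11 119.05] yaw 174.4 tilt [0.0141 0.0014] F [ 1.1  -0.47 -2.38] M [-0.001  0.021 -0.003] 15.5
```

play_rows:
  offset:
    - [0,0,-0.7]
    - [0,0,-0.5]
    - [0,0,-0.5]
  turn: [0,0,0]

```text
clock: 25.2
position: [438.2, -9.1, 118.5]
ee_rot: [0.049, 0.999, 0.001, 0.007]
contact_force: [-2.1, 0.1, 5.4]
gripper_width: 15.1
```

```bash
python3 -c "
from h import *
st()"
```

```text
25.2 [438.16  -9.05 118.55] yaw 174.42 tilt [0.0147 0.0012] F [-2.12  0.11  5.35] M [ 0.275  0.87  -0.013] 15.1
```

Seated on the walls (Fz +5 N). I release.

play_rows:
  offset:
    - [0,0,0]
    - [0,0,0]
    - [0,0,0]
    - [0,0,0]
    - [0,0,0]
  turn: [0,0,0,0,0]
  grip: 1

```text
clock: 25.7
position: [439.2, -8.8, 118.5]
ee_rot: [0.049, 0.999, 0.001, 0.009]
contact_force: [-0.2, -0.0, -0.5]
gripper_width: 84.9
```

```bash
python3 -c "
from h import *
st()"
```

```text
25.7 [439.17  -8.85 118.55] yaw 174.43 tilt [0.0173 0.0019] F [-0.2  -0.05 -0.53] M [-0.094  0.055  0.023] 84.9
```

play_rows:
  offset:
    - [0,0,10]
    - [0,0,20]
    - [0,0,25]
    - [0,0,25]
    - [0,0,25]
    - [0,0,10]
    - [0,0,0]
    - [0,0,0]
  turn: [0,0,0,0,0,0,0,0]

```text
clock: 26.5
position: [437.8, -9.5, 240.4]
ee_rot: [0.049, 0.999, 0.001, 0.009]
contact_force: [-0.4, 0.3, 0.0]
gripper_width: 85.5
```

```bash
python3 - <<'E'
from h import *
st();p,im,d,P,h,s,v=wlook("w21");X,Y,Z=P[...,0],P[...,1],P[...,2]
n=(X>380)&(X<520)&(Y>-70)&(Y<50)&(d>50)
rep(P,"cap",n&(Z>158)&(Z<172)); rep(P,"flange",n&(Z>90)&(Z<98)&(s<80))
L=(abs(X-457)<60)&(abs(Y+190)<60)&(Z>33)&(Z<40)&(s<60);rep(P,"lid",L)
x=P[L];A=np.c_[x[:,:2]-x[:,:2].mean(0),np.ones(len(x))];print(np.linalg.lstsq(A,x[:,2],rcond=None)[0])
save("pics/w21.png",im)
E
```

```text
26.5 [437.79  -9.45 240.36] yaw 174.43 tilt [0.0174 0.0018] F [-0.41  0.29  0.05] M [ 0.016  0.025 -0.041] 85.5
cap 1152 [437.5 -11.4 164.7] [427.5 -29.7 160.8] [447.7   8.7 167.2] [437.4 -10.5] [37.1 17.1] 83.8
flange 697 [436.3 -13.3  94.7] [408.9 -31.4  90. ] [477.5  11.   97.4] [444.4 -10.8] [39.5 68.5] 84.3
lid 3994 [ 458.5 -180.3   36.1] [ 414.3 -223.6   33. ] [ 501.3 -144.7   40. ] [ 457.5 -186.2] [84.3 79.3] 3.1
[-2.66825579e-03 -5.50818115e-03  3.61443875e+01]
```

View pics/w21.png

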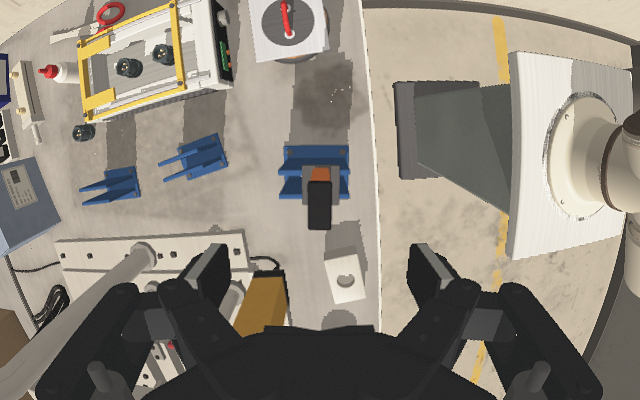

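The picture shows the lid flat on the trivet at (287,27), the lifter back in its holder at (318,195), the block at (345,278), bottle at (52,72) and connector at (83,131) in place, and the gripper clear. I hand in.

```bash
python3 -c "
from h import *
print(arm.job_done())"
```

```text
the job is handed in; nothing more can be done
None
```

The job is done and handed in at about 26.5 s of the 72 s allowed. I took the lifter from the largest holder, hooked the lid's loop and drew the lid about 14 mm to its stop. Then I lifted it level, set it on the trivet, unhooked, and hung the lifter back foot-forward. The hand-in reported no verdict.

- **Pulling:** the lid slid at about 1.5 N. The stop showed as stalled motion with the pull at about 3 N, and the load while lifting was about 3.5 N. The limit is 7 N.
- **Lid:** just after unhooking its centre was within 2 mm of the trivet centre by the wrist camera, with its underside at about 30 mm. In the last look the slope was about 0.006 rad. The last look gave a centre 3 mm off in y, but it cut off one edge of the lid, so I trust the earlier figure.
- **Lifter:** its cap is at the same height as before (164.7 mm), the yaw is the same within about 1°, and it stands about 3 mm along the slot from where it started.
- **Clear of everything:** the gripper stands open well above the lifter and touches nothing. The block, bottle and connector looked undisturbed in the last picture. The tin was not clearly visible there, but the arm stayed well above it.
- **Disagreements:** the scene and top cameras differed by about 5 mm in x, so I used the wrist camera for relative measurements. The force reading was noisy (about ±1 N), so I judged contact from the wrist moment and stalled motion. The first sideways correction at the heater went about 7 mm too far and was corrected before hooking.

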